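# Key the specimen holder into its stage and lock it

## Task

The specimen holder is standing on its stage with the shank in the bore, but it is riding up on its key. Push it round by its upright posts until the key drops into the keyway, press it straight down on the centre boss until it snaps fully home on the hub, then push the locking slide all the way in over its rim. Keep the two mounted specimens in their nests and leave the other things on the bench where they are.

Things in the scene. Friction and masses are not known exactly. Their poses are not given: they have to be found in the camera images.
- stage: Fixed grey stage, base plate 178 x 206 x 14 mm. Origin on the bench under the bore's axis (plate reaches 89 mm either way in x, -125 to +81 mm in y). In its middle a steel hub 64 mm across, bored through along z. Stage x points along the keyway; a 12 mm wide, 64 mm high index post stands 82 mm out at +x. The locking slide's guide, 82 mm high, stands at -y. Turned on the bench by up to 0.5 rad.
- bore (a point): Centre of the 25 mm bore in the hub's top face, 60 mm above the bench.
- keyway (a point): In the hub's top face over the keyway, 26 mm from the bore's axis along stage +x. The keyway is a slot 10 mm wide and 13.5 mm deep from the bore out through the hub's wall.
- holder: Loose round aluminium plate, 136 mm across, 8 mm thick, about 0.5 kg; origin: centre of its underside, z up, x towards its key. Below: a shank 24 mm thick, 42 mm long, with a key 8 mm wide out to 18.5 mm radius along +x over its top 12 mm; a 12 mm wide index tab sticks 7 mm out of the rim over the key. On top: centre boss, 7 mm high nests, three posts. At the start it stands in the bore, the key at least 0.6 rad off.
- boss_top (a point): Top centre of the holder's boss (32 mm across, 34 mm above the plate's underside). Press here once keyed: two spring balls in the bore hold the shank until pressed down with about 5 to 12 N, then it snaps home, underside on the hub 60 mm above the bench. At the start the key rests on the hub, underside 72 mm up, leaning up to 3 degrees; within 0.06 rad of the keyway it drops 3 to 4 mm by itself.
- post_a (a point): Top of the upright post over the key (holder +x). Each post is 52 mm from the holder's axis, 13 mm thick with a knurled head 16 mm across on its upper 16 mm, and stands 38 mm above the plate's top face. The unkeyed holder turns either way with less than 1 N at a post.
- post_b (a point): Top of the second post, 120 degrees counterclockwise (seen from above) from post_a.
- post_c (a point): Top of the third post, 240 degrees counterclockwise from post_a.
- lock (a joint): Locking slide: steel bar with an upright dark thumb peg. 0 m = drawn out (starts at 0 to 4 mm), 0.024 m = fully in, its nose 11 mm over the holder's rim. About 2 N of friction; stays where it is left. The nose, 69.5 to 78 mm above the bench, passes over the plate only when that is fully home, else it strikes the rim.
- lock_peg (a point): Top centre of the slide's peg, 102 mm above the bench, 118 mm from the bore's axis on the stage's -y side when the joint reads 0. The peg is 18 mm wide (stage x), 10 mm thick (stage y), 24 mm high; push it from outside towards the bore, along stage +y.
- nest_1 (a point): Floor centre of a nest (ring 38 mm outside, 7 mm high) on the plate's top, 44 mm from the holder's axis, 60 degrees counterclockwise from post_a.
- nest_3 (a point): Floor centre of another such nest, 300 degrees counterclockwise from post_a. A third nest at 180 degrees is empty.
- mount_1: Mounted specimen, round puck 30 mm in diameter, 16 mm high, lying loose in nest_1; origin at the centre of its underside.
- mount_2: Mounted specimen, round puck 30 mm in diameter, 19 mm high, lying loose in nest_3; origin at the centre of its underside.
- loose_mount: Bystander: mounted specimen, puck 30 mm in diameter, 17 mm high, on the bench at the stage's near left corner; origin at the centre of its underside.
- stand_loupe: Bystander: black stand magnifier, 41 mm in diameter, 36 mm high, left of the stage; origin at the centre of its underside.
- lens_can: Bystander: round screw-top can, 36 mm in diameter, 57 mm high, behind the stage; origin at the centre of its underside.
- oblong_block: Bystander: oblong steel reference block, 40 x 62 x 10 mm, behind the stage; origin at the centre of its underside.
- small_anvil: Bystander: small flat steel anvil, 40 mm in diameter, 28 mm high, behind the stage on the right; origin at the centre of its underside.
- hexkey: Bystander: L-shaped hex key 97 mm long, 6 mm thick, flat on the bench right of the stage; origin at its middle.

How it is judged:
On the way:
1. the holder is keyed and fully home on the hub (z of holder in the frame of stage between 0.058 and 0.0616 m and horizontal distance between holder and bore below 0.003 m and angle between the x axis of holder and the x axis of stage, either way round below 0.15 rad and angle between holder's own z axis and vertical below 0.04 rad), for 0.2 s.
At the end, for the whole second after the job is handed in: Key in the keyway and plate home on the hub (within 1.6 mm, level to 0.04 rad, centred to 3 mm, turned to 0.15 rad), locking slide in by more than 21 of its 24 mm, both mounted specimens in their nests (within 6 mm), holder and specimens at rest (all of step 1 and value of joint lock above 0.021 m and distance between mount_1 and nest_1 below 0.006 m and distance between mount_2 and nest_3 below 0.006 m and linear speed of each of holder, mount_1, mount_2 below 0.02 m/s); the robot touches nothing.
It fails at once if a mounted specimen is knocked out of its nest (distance between mount_1 and nest_1 above 0.014 m or distance between mount_2 and nest_3 above 0.014 m).
It fails at once if another thing on the bench is moved by more than 20 mm (distance of any of loose_mount, stand_loupe, lens_can, oblong_block, small_anvil, hexkey from where it was at the start of the episode above 0.02 m).
It also fails if it takes over 67 s, if anything falls off the work surface, if the arm or the gripper's body presses on something with over 40 N, if the wrist force passes 120 N, or if a joint passes its speed limit or range.

## Robot

A 7-joint arm with a two-finger parallel gripper is mounted at the origin on a cart in front of the work surface, level with it; the furniture and walls round the work are solid. World frame = base frame: x ahead of the robot, y to its left, z up, the work surface at z = 0. Lengths are in m, angles in rad, forces in N, time in s.
With the tool pointing down it reaches from about 0.425 to 0.925 m from the base axis. Payload 6.8 kg.
Tool frame: the origin (TCP) lies midway between the tips of the shut fingers; the grasp point (between the pads) lies 19 mm behind it; z points along the fingers, x is the direction in which the jaws open and shut, and the axes are right-handed (so a half turn about z gives the same grasp; the last joint's range is limited). The gripper opens to 85 mm and grips with 20 to 120 N. Pads are 22 mm wide; open, the fingers measure 114 mm over their backs; the gripper's body (76 mm by 85 mm) begins 54 mm behind the grasp point. The pads swing forward as they close: fully open they stand 13 mm farther back than shut.
Start: joints at [-1.388, 0.477, 0.022, 1.555, -0.011, 1.109, -0.083], TCP at [0.194, 0.647, 0.231] pointing down, gripper open.
Joint ranges: [-2.96, 2.96], [-0.34, 2.1], [-1.41, 1.46], [0.24, 2.44], [-1.37, 4.51], [0.17, 1.92], [-2.96, 2.96]. Speed limits (rad/s): [2.39, 2.39, 3.14, 3.14, 3.14, 3.14, 3.14].

## Interface

Orientations are given as a unit quaternion [w, x, y, z].
In Python, from station import bot gives the robot as it stands.
- The arm moves only by the tool step_arm, never from a script. Its argument "increments" is a list of rows, each a list of 7 numbers: the shift along the tool's x, y, z in cm, then the turn, a rotation vector about the tool's x, y, z in degrees, then the closure, from 0 (fully open) to 1 (shut). A call has 1 to 20 rows; each row shifts and turns the commanded pose from where the row before left it, along the tool's axes as they then stand; what a row does not reach is not made up. A row lasts 1/10 s, in which the tool goes at most 50 mm and 8.59 degrees, less where a joint would pass 70% of its speed; a pose out of reach is approached as far as the arm can. A call is refused whole if a number of a shift passes 5 or a number of a turn 8.59, either way. A call with a gripper value outside its range is refused whole. The fingers move at their own pace and stop on an object; "squeeze" is the grip in N (left out, the last holds). Time passes only in rows, so rows that do not move let the fingers close. It gives the time, the measured TCP pose, the force and the opening at its end, in the units of the state.
- bot.get_obs(): the state, without advancing time (a new reading comes with each control period).
- bot.read_camera(name): name is "scene" or "top" or "wrist"; returns a dict with "pixels" (420x560x3 uint8, red, green, blue), "vertical_fov" (degrees; the focal length in pixels is half the picture's height over the tangent of half this angle, whatever the lens; pixels are square), "cx", "cy" (the principal point, pixels), "camera_from_world" (4x4, takes a point from world to camera coordinates). Camera axes: x right, y down, z forward; pixel columns grow to the right and rows downward; lengths in m; the calibration is good to about 2 mm. A picture is of the moment at which its call begins. There is no depth.
- bot.hand_in(): hands the job in, once; it reports no verdict.
Trained networks look in a picture, given as the dict that the camera call returned (one of the last four; its "shot" number tells which), for a name from the list of things; names that differ only in an ending like _2 or _b are one class to them, and where a whole thing is asked for, a point or a joint stands for the part that bears it (a point fixed in the world has none). Each returns a list of dicts, best first, with "score" (0 to 1); they miss things now and then, are a little off and sometimes report something else, mostly with a low value. They report only what shows in the picture. A call takes as long as a camera call.
- bot.find_in(picture, query): "point" ([column, row] in pixels, amid what is visible of it).
- bot.cut_out(picture, query): "pixels" (420x560 bool, what is visible of it) and "point" ([column, row] in pixels, amid what is visible of it).
- bot.pinpoint(picture, query): "point" ([column, row] in pixels: a listed point, or the origin of a listed thing).
The state is a dict: "t": time; "q": joint angles; "joint_vel": joint speeds; "joint_torque": joint torques, N m; "eef_pos": TCP position; "tool_rot": TCP orientation; "contact_force": force on the tool from outside, world axes, zero at the start; "torque": the same for the moment, N m; "gripper_width": opening from 0.0 (shut) to 1.0 (fully open).
Only numpy, scipy, OpenCV 4.12 (cv2) and the standard library are available. Lean on these libraries where they do the work, as an engineer would, in place of code of your own. Each camera call takes 0.05 s, during which the arm holds its last target.

## Working session

There is one attempt and no reset: what is moved stays moved. The work goes in short steps, Python scripts to look and compute and a tool call to move; the robot and the scene stay as the last step left them, time stands still between calls to the robot, and variables do not carry over. Pictures are saved under pics/ and viewed, and the job is handed in when it is done.

Besides the shell and the picture viewer there is one more tool, called after "Request:" in YAML: its name, and indented under it one key for each argument. step_arm: Moves the arm, as the interface text tells. Its arguments: {"type":"object","properties":{"increments":{"type":"array"},"squeeze":{"type":"number"}},"required":["increments"]}

```bash
ls; mkdir -p pics
python3 - <<'E'
from station import bot
import cv2
o=bot.get_obs();print({k:o[k] for k in('t','eef_pos','tool_rot','contact_force','gripper_width')})
for n in('scene','top'):
    p=bot.read_camera(n);cv2.imwrite(f'pics/{n}0.png',p['pixels'][:,:,::-1]);print(n,p['vertical_fov'],p['cx'],p['cy'],p['camera_from_world'].tolist() if hasattr(p['camera_from_world'],'tolist') else p['camera_from_world'])
    for q in['bore','keyway','holder','boss_top','post_a','lock_peg','nest_1','stage','mount_1']:
        print(q,[(list(map(float,d['point'])),round(float(d['score']),2)) for d in bot.pinpoint(p,q)][:4])
E
```

```text
pics
{'t': 0.0, 'eef_pos': array([0.19338803, 0.64607602, 0.23032538]), 'tool_rot': array([ 6.04769567e-04,  8.02093871e-01,  5.97197262e-01, -6.97261835e-04]), 'contact_force': array([-0.34145542,  0.88112125,  0.3104431 ]), 'gripper_width': 0.9998206468308032}
scene 52.2960359449778 290.7111475032029 209.3068252051717 [[0.6471226683258015, -0.7622743028868607, -0.013043745522113877, -0.435338690060788], [-0.5556812420182428, -0.4598863739812794, -0.6926203002334067, 0.3163272910244646], [0.5219680156944084, 0.45545846153595787, -0.7211844288442036, 0.6667434363056948], [0.0, 0.0, 0.0, 1.0]]
bore []
keyway []
holder [([275.2, 218.9], 0.96)]
boss_top [([275.2, 204.9], 0.94)]
post_a [([253.5, 192.0], 0.66), ([271.0, 218.5], 0.6), ([297.3, 192.5], 0.58)]
lock_peg [([327.1, 234.0], 0.78)]
nest_1 [([292.9, 225.0], 0.83), ([253.9, 224.5], 0.65)]
stage [([274.5, 242.9], 0.77)]
mount_1 [([294.4, 228.2], 0.76), ([298.4, 194.4], 0.4)]
top 49.972995107780534 277.5652764392108 210.80828886006418 [[0.015075121046306799, -0.9998651601629288, -0.0065116985341798096, -0.11408442062710805], [-0.9934776897411594, -0.014242023966484968, -0.1131337471310231, 0.565823744440157], [0.11302575242840644, 0.008174732148450275, -0.9935584296065799, 0.955723308960267], [0.0, 0.0, 0.0, 1.0]]
bore []
keyway []
holder [([272.3, 232.6], 0.87)]
boss_top [([291.5, 229.9], 0.71), ([327.1, 224.6], 0.57)]
post_a [([282.1, 250.3], 0.89), ([246.2, 229.6], 0.8), ([278.9, 206.4], 0.77), ([317.3, 175.2], 0.45)]
lock_peg [([327.4, 224.2], 0.71)]
nest_1 [([260.8, 247.7], 0.97), ([291.4, 226.5], 0.74)]
stage []
mount_1 [([291.9, 227.1], 0.7), ([260.8, 252.2], 0.64)]
```

View pics/scene0.png

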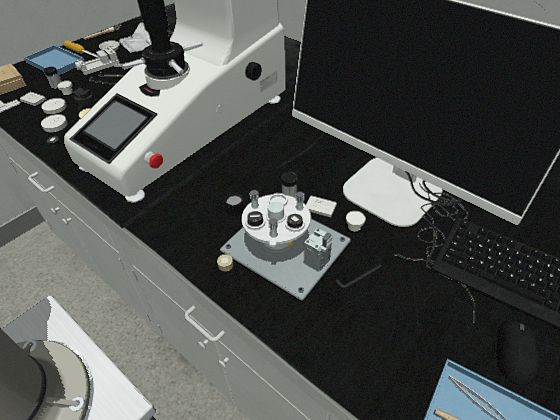

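View pics/top0.png

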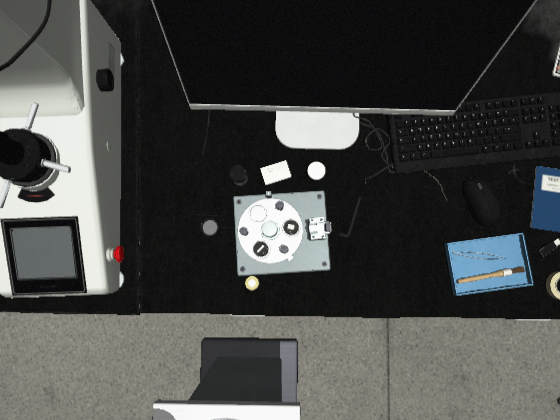

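Run:
```python
import cv2
a=cv2.imread('pics/top0.png')[140:310,180:380];cv2.imwrite('pics/top0z.png',cv2.resize(a,None,fx=4,fy=3.5*0+3.5,interpolation=2) if 0 else cv2.resize(a,None,fx=3.5,fy=3.5,interpolation=2))
a=cv2.imread('pics/scene0.png')[150:310,190:380];cv2.imwrite('pics/scene0z.png',cv2.resize(a,None,fx=3.7,fy=3.7,interpolation=2))
```

```text
(no output)
```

View pics/top0z.png

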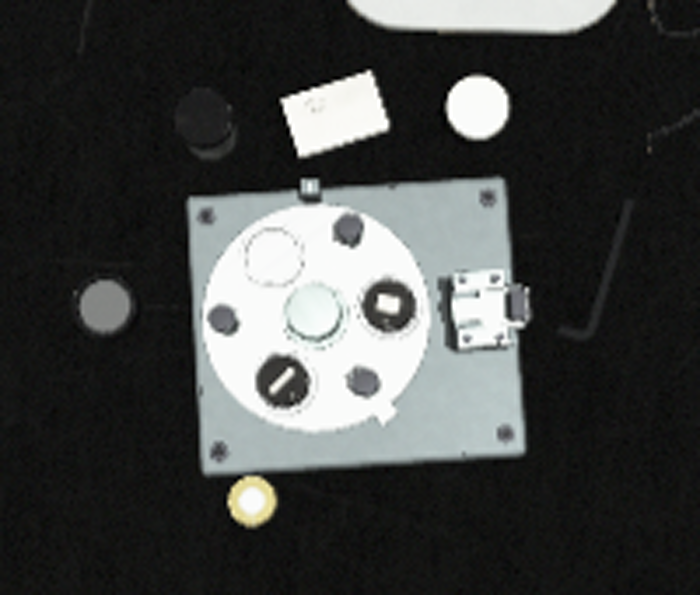

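View pics/scene0z.png

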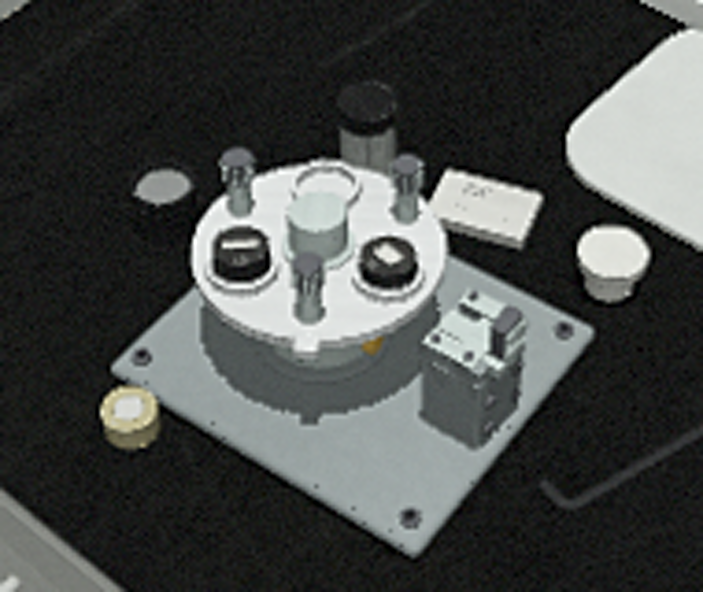

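Top view: the tab and post_a sit at lower right of the plate (zoom 387,412), index post at the top (310,188), slide peg on the right (518,305). Now I'll calculate the poses.

```bash
cat > h.py <<'E'
import numpy as np,cv2
from station import bot
def K(p):
    f=210/np.tan(np.radians(p['vertical_fov'])/2);return f
def unproj(p,uv,z):
    M=np.array(p['camera_from_world']);R,t=M[:3,:3],M[:3,3];f=K(p)
    d=R.T@np.array([(uv[0]-p['cx'])/f,(uv[1]-p['cy'])/f,1]);c=-R.T@t
    return c+d*(z-c[2])/d[2]
def proj(p,X):
    M=np.array(p['camera_from_world']);c=M[:3,:3]@np.array(X)+M[:3,3];f=K(p)
    return np.array([p['cx']+f*c[0]/c[2],p['cy']+f*c[1]/c[2]])
E
python3 - <<'E'
from h import *
np.set_printoptions(precision=4,suppress=True)
p=bot.read_camera('top');s=bot.read_camera('scene')
c=[unproj(p,(180+a/3.5,140+b/3.5),.014) for a,b in[(188,198),(505,178),(525,455),(203,472)]]
# stage: TL=(+x,+y) (89,81), TR=(89,-125), BR=(-89,-125), BL=(-89,81)
L=np.array([[.089,.081],[.089,-.125],[-.089,-.125],[-.089,.081]]);W=np.array(c)[:,:2]
Lm,Wm=L.mean(0),W.mean(0);H=(L-Lm).T@(W-Wm);th=np.arctan2(H[0,1]-H[1,0],H[0,0]+H[1,1])
R=np.array([[np.cos(th),-np.sin(th)],[np.sin(th),np.cos(th)]]);t=Wm-R@Lm
print('yaw',th,'bore',t,'res',W-(L@R.T+t))
print('peg top',unproj(p,(327.4,224.2),.102), 'pred',R@[0,-.118]+t)
print('indexpost',unproj(p,(180+310/3.5,140+188/3.5),.064),'pred',R@[.082,0]+t)
for n,q in(('top',p),('scene',s)):
    for k,z in(('boss_top',.106),('post_a',.118),('lock_peg',.102),('holder',.072)):
        for d in bot.pinpoint(q,k)[:3]:
            X=unproj(q,d['point'],z)[:2];print(n,k,round(d['score'],2),X,'rel',R.T@(X-t),'ang',np.degrees(np.arctan2(*(R.T@(X-t))[::-1])))
np.save('stage.npy',[t[0],t[1],th])
E
```

```text
yaw 0.07467903344784495 bore [ 0.5191 -0.0931] res [[-0.0017 -0.0012]
 [-0.0012  0.0015]
 [ 0.0006  0.0016]
 [ 0.0023 -0.0019]]
peg top [ 0.5336 -0.2077  0.102 ] pred [ 0.5279 -0.2107]
indexpost [ 0.6001 -0.0863  0.064 ] pred [ 0.6009 -0.087 ]
top boss_top 0.82 [ 0.5213 -0.0963] rel [ 0.002  -0.0034] ang -59.91257373735144
top post_a 0.92 [ 0.5681 -0.1044] rel [ 0.048  -0.0149] ang -17.26319431962286
top post_a 0.67 [ 0.5157 -0.0451] rel [0.0002 0.0481] ang 89.76340771491411
top post_a 0.66 [ 0.4766 -0.119 ] rel [-0.0443 -0.0227] ang -152.88190514515213
top lock_peg 0.64 [ 0.5265 -0.2108] rel [-0.0014 -0.1179] ang -90.67118998915815
top lock_peg 0.57 [ 0.6241 -0.0299] rel [0.1094 0.0552] ang 26.76837325699059
top holder 0.85 [ 0.5136 -0.0845] rel [-0.0049  0.0089] ang 118.70812119751717
top holder 0.48 [ 0.5778 -0.1091] rel [ 0.0573 -0.0203] ang -19.550247273556295
scene boss_top 0.97 [ 0.5282 -0.0903] rel [0.0093 0.0021] ang 12.585917616496182
scene post_a 0.98 [ 0.5232 -0.0364] rel [0.0083 0.0562] ang 81.59145097621922
scene post_a 0.65 [ 0.5699 -0.1054] rel [ 0.0497 -0.016 ] ang -17.871241546599087
scene post_a 0.64 [ 0.4854 -0.1134] rel [-0.0351 -0.0178] ang -153.1325989014266
scene lock_peg 0.59 [ 0.5241 -0.2165] rel [-0.0043 -0.1235] ang -91.98154681431389
scene holder 0.57 [ 0.5206 -0.087 ] rel [0.0019 0.0059] ang 72.28375842247357
scene holder 0.39 [ 0.5175 -0.287 ] rel [-0.0161 -0.1933] ang -94.75202058723421
```

Request:
step_arm:
  increments:
    - [0,0,-4,0,0,0,0]
    - [0,0,-4,0,0,0,0.6]
    - [-3,0,-4,0,0,0,0.6]
    - [-4,0,-2,0,0,0,0.6]
    - [-4,0,0,0,0,0,0.6]
    - [-4,0,0,0,0,0,0.6]
    - [-1,0,0,0,0,0,0.6]
    - [0,0,0,0,0,0,0.6]

```text
t: 2.3
eef_pos: [0.1475, 0.4925, 0.3721]
tool_rot: [-0.001, 0.802, 0.597, 0.001]
contact_force: [-0.5, 0.0, -0.5]
gripper_width: 0.405
```

Request:
step_arm:
  increments:
    - [-0.1,2.5,0,0,0,4,0.6]
    - [-0.24,4.9,0,0,0,7,0.6]
    - [-0.24,4.9,0,0,0,5.5,0.6]
    - [-0.24,4.9,0,0,0,5.5,0.6]
    - [-0.24,4.9,0,0,0,5.5,0.6]
    - [-0.24,4.9,0,0,0,5.5,0.6]
    - [-0.24,4.9,0,0,0,5.5,0.6]
    - [-0.24,4.9,0,0,0,5.5,0.6]
    - [-0.24,4.9,0,0,0,5.5,0.6]
    - [-0.24,4.9,0,0,0,5.5,0.6]
    - [-0.24,4.9,0,0,0,5.5,0.6]
    - [-0.24,4.9,0,0,0,5.5,0.6]
    - [-0.24,4.9,0,0,0,5.5,0.6]
    - [-0.24,4.9,0,0,0,5.5,0.6]
    - [-0.1,2.0,0,0,0,2.5,0.6]
    - [0,0,0,0,0,0,0.6]

```text
t: 3.9
eef_pos: [0.487, -0.0443, 0.3716]
tool_rot: [0.001, 0.998, -0.058, 0.0]
contact_force: [0.6, -0.4, 0.1]
gripper_width: 0.401
```

Run:
```python
from h import *
import cv2
o=bot.get_obs();print(o['q'],o['t'])
p=bot.read_camera('wrist');cv2.imwrite('pics/w1.png',p['pixels'][:,:,::-1])
for k,z in(('boss_top',.106),('post_a',.118),('lock_peg',.102)):
    for d in bot.pinpoint(p,k)[:4]: print(k,round(d['score'],2),d['point'],unproj(p,d['point'],z))
```

```text
[-0.68529796  0.03117939  0.67795581  1.82654304 -0.01864625  1.28997066
 -0.11903278] 3.9
boss_top 0.96 [316.5, 197.6] [ 0.52250568 -0.09010254  0.106     ]
boss_top 0.4 [278.1, 182.5] [ 0.48137999 -0.06740236  0.106     ]
post_a 0.81 [311.2, 155.4] [ 0.52028916 -0.03901098  0.118     ]
post_a 0.73 [286.6, 228.4] [ 0.48491807 -0.11863807  0.118     ]
post_a 0.59 [362.5, 209.5] [ 0.57141893 -0.10619037  0.118     ]
lock_peg 0.76 [330.7, 285.3] [ 0.53028116 -0.20718223  0.102     ]
```

View pics/w1.png

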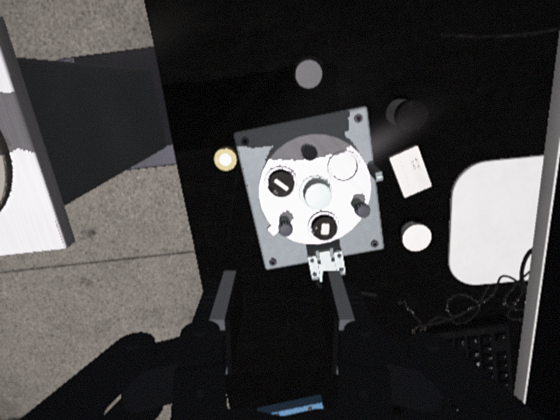

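Request:
step_arm:
  increments:
    - [0.2,2.5,1,0,0,0,0.6]
    - [0.2,3.0,3,0,0,0,0.6]
    - [0.1,2.0,3,0,0,5,0.6]
    - [0,0,3,0,0,8,0.6]
    - [0,0,3,0,0,8,0.6]
    - [0,0,3,0,0,8,0.6]
    - [0,0,1,0,0,8,0.6]
    - [0,0,0,0,0,8,0.6]
    - [0,0,0,0,0,1.5,0.6]
    - [0,0,0,0,0,0,0.6]

```text
t: 5.1
eef_pos: [0.484, -0.1139, 0.2013]
tool_rot: [0.0, 0.897, -0.441, 0.0]
contact_force: [-0.2, -0.4, 0.2]
gripper_width: 0.399
```

```bash
cat > look.py <<'E'
from h import *
import sys
np.set_printoptions(precision=4,suppress=True)
tag=sys.argv[1]; dz=float(sys.argv[2]) if len(sys.argv)>2 else 0
cams=sys.argv[3].split(',') if len(sys.argv)>3 else ['wrist']
o=bot.get_obs();print(o['q'],o['t'],o['eef_pos'],o['contact_force'])
for n in cams:
    p=bot.read_camera(n);cv2.imwrite(f'pics/{n}{tag}.png',p['pixels'][:,:,::-1])
    for k,z in(('boss_top',.106),('post_a',.118),('lock_peg',.102)):
        for d in bot.pinpoint(p,k)[:3]: print(n,k,round(d['score'],2),np.array(d['point']),unproj(p,d['point'],z-(dz if k!='lock_peg' else 0)))
    print('tcp px',proj(p,o['eef_pos']))
E
python3 look.py 2
```

```text
[-0.6057  0.2878  0.8576  2.0453 -0.2721  0.9231 -0.5164] 5.1 [ 0.484  -0.1139  0.2013] [-0.1981 -0.4366  0.1553]
wrist boss_top 0.94 [286.5 145.3] [ 0.5227 -0.0886  0.106 ]
wrist post_a 0.81 [288.6 228.1] [ 0.4827 -0.1211  0.118 ]
wrist post_a 0.61 [367.6 102. ] [ 0.5725 -0.1092  0.118 ]
wrist post_a 0.57 [211.4 100.9] [ 0.5179 -0.0372  0.118 ]
wrist lock_peg 0.62 [426.5 244.8] [ 0.527  -0.2099  0.102 ]
wrist lock_peg 0.2 [287.1 143.1] [ 0.5236 -0.0885  0.102 ]
tcp px [280.79   287.2558]
```

View pics/wrist2.png

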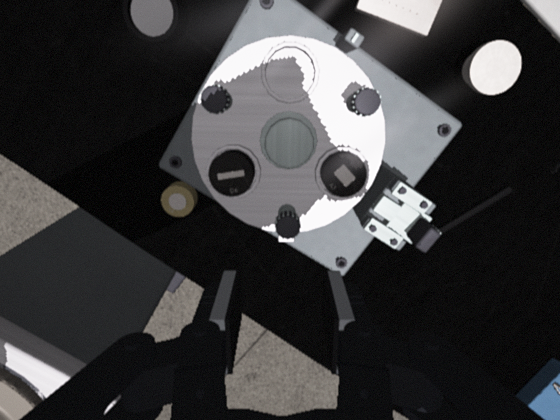

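Run:
```python
from h import *
p=bot.read_camera('wrist')
for uv,L in(((462,125),(.089,-.125)),((345,274),(-.089,-.125)),((160,165),(-.089,.081))):print(L,unproj(p,uv,.014)[:2])
print('idx',unproj(p,(354,39),.064))
a,b,c=[unproj(p,u,.014)[:2] for u in((462,125),(345,274),(160,165))]
th=np.degrees(np.arctan2(*(a-b)[::-1])),np.degrees(np.arctan2(*(c-b)[::-1]))-90
print(th,np.linalg.norm(a-b),np.linalg.norm(c-b))
t=np.radians(np.mean(th));R=np.array([[np.cos(t),-np.sin(t)],[np.sin(t),np.cos(t)]])
print('bore',[w-R@np.array(l) for w,l in((a,(.089,-.125)),(b,(-.089,-.125)),(c,(-.089,.081)))])
```

```text
(0.089, -0.125) [ 0.61719146 -0.20887072]
(-0.089, -0.125) [ 0.44636255 -0.22240848]
(-0.089, 0.081) [ 0.429225   -0.02041488]
idx [ 0.60273862 -0.08642694  0.064     ]
(np.float64(4.531077320007675), np.float64(4.8494785609841955)) 0.17136448296822102 0.2027192868797439
bore [array([ 0.51826832, -0.09156678]), array([ 0.52484334, -0.09054959]), array([ 0.52455029, -0.09386616])]
```

Request:
step_arm:
  increments:
    - [0.5,0.6,0,0,0,0,0.6]
    - [0,0,2,0,0,0,0.6]
    - [0,0,2,0,0,0,0.6]
    - [0,0,2,0,0,0,0.6]
    - [0,0,2,0,0,0,0.6]
    - [0,0,1.8,0,0,0,0.6]
    - [0,0,0,0,0,0,0.6]

```text
t: 6.05
eef_pos: [0.48, -0.123, 0.1017]
tool_rot: [0.001, 0.896, -0.444, -0.002]
contact_force: [-1.0, -0.9, -0.3]
gripper_width: 0.403
```

```bash
python3 look.py 3 0 wrist,scene
```

```text
[-0.4548  0.4527  0.7296  2.1254 -0.454   0.7248 -0.3455] 6.05 [ 0.48   -0.123   0.1017] [-0.9879 -0.9215 -0.2909]
wrist boss_top 0.95 [277.3 165. ] [ 0.5228 -0.0889  0.106 ]
wrist boss_top 0.74 [140.7 221.1] [ 0.4722 -0.0595  0.106 ]
wrist post_a 0.85 [419.3  89.9] [ 0.5721 -0.109   0.118 ]
wrist post_a 0.61 [142.3  85.5] [ 0.5194 -0.0374  0.118 ]
wrist post_a 0.6 [280.7 302. ] [ 0.4825 -0.1211  0.118 ]
wrist lock_peg 0.67 [503.9 313.4] [ 0.5296 -0.2095  0.102 ]
tcp px [280.7451 287.2743]
scene boss_top 0.91 [277.9 206. ] [ 0.5263 -0.0939  0.106 ]
scene boss_top 0.55 [357.8 224.9] [ 0.5836 -0.2392  0.106 ]
scene boss_top 0.32 [294.4 226.6] [ 0.506  -0.1522  0.106 ]
scene post_a 0.95 [298.1 193.1] [ 0.5689 -0.109   0.118 ]
scene post_a 0.76 [253.9 193.6] [ 0.5132 -0.0438  0.118 ]
scene post_a 0.61 [273.5 218.5] [ 0.4887 -0.1169  0.118 ]
scene lock_peg 0.62 [328.1 235.2] [ 0.5317 -0.2103  0.102 ]
tcp px [273.1637 228.697 ]
```

View pics/wrist3.png

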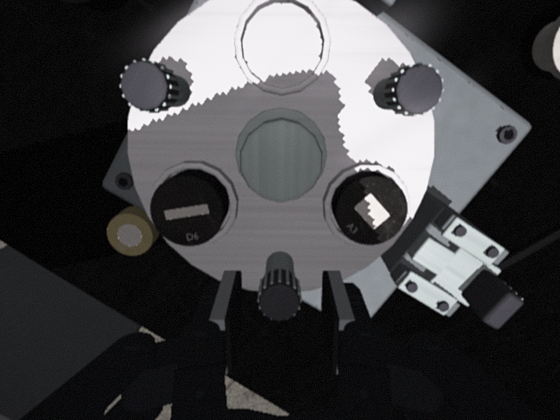

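View pics/scene3.png

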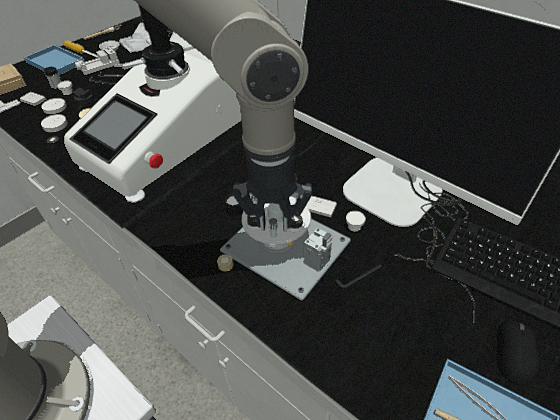

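Request:
step_arm:
  increments:
    - [0.28,-0.01,0,0,0,-3,0.6]
    - [0.28,-0.01,0,0,0,-3,0.6]
    - [0.28,-0.01,0,0,0,-3,0.6]
    - [0.28,-0.01,0,0,0,-3,0.6]
    - [0.28,-0.01,0,0,0,-3,0.6]
    - [0.28,-0.01,0,0,0,-3,0.6]
    - [0.28,-0.01,0,0,0,-3,0.6]
    - [0.28,-0.01,0,0,0,-3,0.6]
    - [0.28,-0.01,0,0,0,-3,0.6]
    - [0.28,-0.01,0,0,0,-3,0.6]
    - [0.28,-0.01,0,0,0,-3,0.6]
    - [0.28,-0.01,0,0,0,-3,0.6]

```text
t: 7.65
eef_pos: [0.5091, -0.1411, 0.1036]
tool_rot: [-0.0, 0.99, -0.144, 0.0]
contact_force: [-0.1, 1.1, -0.4]
gripper_width: 0.402
```

```bash
python3 look.py 4
```

```text
[-0.2809  0.4523  0.5486  2.0454 -0.3476  0.7336  0.1962] 7.65 [ 0.5091 -0.1411  0.1036] [-0.1011  1.0996 -0.4418]
wrist boss_top 0.87 [275.9 166.4] [ 0.5227 -0.0894  0.106 ]
wrist post_a 0.97 [261.1 301.8] [ 0.5022 -0.1373  0.118 ]
wrist post_a 0.62 [421.1 116.3] [ 0.575  -0.0846  0.118 ]
wrist post_a 0.61 [152.4  70.9] [ 0.4947 -0.0457  0.118 ]
tcp px [280.5655 286.6076]
```

View pics/wrist4.png

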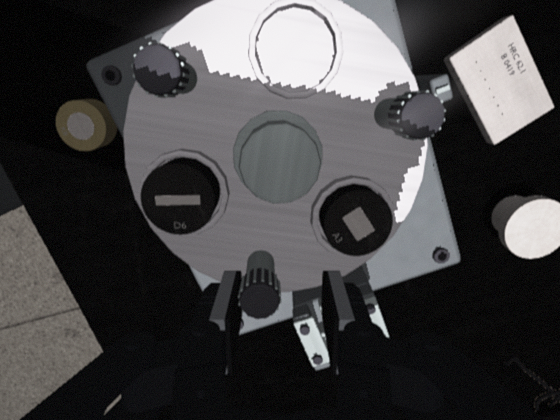

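Request:
step_arm:
  increments:
    - [0.28,-0.01,0,0,0,-3,0.6]
    - [0.28,-0.01,0,0,0,-3,0.6]
    - [0.28,-0.01,0,0,0,-3,0.6]
    - [0.28,-0.01,0,0,0,-3,0.6]
    - [0.28,-0.01,0,0,0,-3,0.6]
    - [0.28,-0.01,0,0,0,-3,0.6]
    - [0.28,-0.01,0,0,0,-3,0.6]
    - [0.28,-0.01,0,0,0,-3,0.6]
    - [0.28,-0.01,0,0,0,-3,0.6]
    - [0.28,-0.01,0,0,0,-3,0.6]
    - [0.28,-0.01,0,0,0,-3,0.6]
    - [0.28,-0.01,0,0,0,-3,0.6]
    - [0.28,-0.01,0,0,0,-3,0.6]
    - [0.28,-0.01,0,0,0,-3,0.6]
    - [0.28,-0.01,0,0,0,-3,0.6]
    - [0.28,-0.01,0,0,0,-3,0.6]
    - [0.28,-0.01,0,0,0,-3,0.6]
    - [0.28,-0.01,0,0,0,-3,0.6]
    - [0.28,-0.01,0,0,0,-3,0.6]
    - [0.28,-0.01,0,0,0,-3,0.6]

```text
t: 9.85
eef_pos: [0.5608, -0.1283, 0.1033]
tool_rot: [0.0, 0.929, 0.37, -0.0]
contact_force: [0.1, -0.3, -0.8]
gripper_width: 0.403
```

```bash
python3 look.py 5
```

```text
[-0.0896  0.4788  0.2663  1.9219 -0.1759  0.7635  1.033 ] 9.85 [ 0.5608 -0.1283  0.1033] [ 0.0865 -0.3108 -0.795 ]
wrist boss_top 0.59 [273.6 154.9] [ 0.5193 -0.0885  0.106 ]
wrist post_a 0.77 [419.   97.2] [ 0.5397 -0.04    0.118 ]
wrist post_a 0.62 [260.5 295.9] [ 0.5521 -0.131   0.118 ]
wrist post_a 0.62 [145.6  60.8] [ 0.4678 -0.0925  0.118 ]
wrist lock_peg 0.6 [114.1 356. ] [ 0.5299 -0.2099  0.102 ]
tcp px [281.2673 285.4827]
```

View pics/wrist5.png

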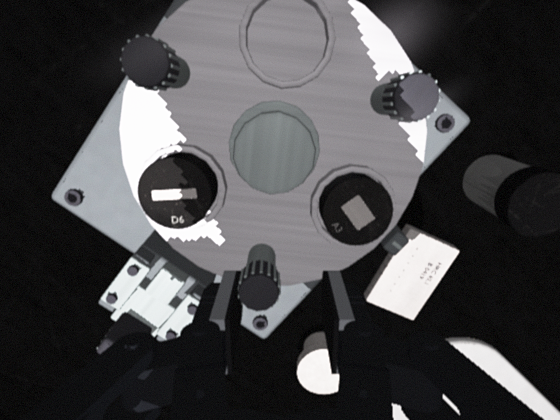

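Request:
step_arm:
  increments:
    - [0.28,-0.01,0,0,0,-3,0.6]
    - [0.28,-0.01,0,0,0,-3,0.6]
    - [0.28,-0.01,0,0,0,-3,0.6]
    - [0.28,-0.01,0,0,0,-3,0.6]
    - [0.28,-0.01,0,0,0,-3,0.6]
    - [0.28,-0.01,0,0,0,-3,0.6]
    - [0.28,-0.01,0,0,0,-3,0.6]
    - [0.28,-0.01,0,0,0,-3,0.6]
    - [0.28,-0.01,0,0,0,-3,0.6]
    - [0.28,-0.01,0,0,0,-3,0.6]
    - [0.28,-0.01,0,0,0,-3,0.6]
    - [0.28,-0.01,0,0,0,-3,0.6]
    - [0.28,-0.01,0,0,0,-3,0.6]
    - [0.28,-0.01,0,0,0,-3,0.6]
    - [0.28,-0.01,0,0,0,-3,0.6]
    - [0.19,-0.01,0,0,0,-2,0.6]

```text
t: 11.65
eef_pos: [0.5771, -0.089, 0.1032]
tool_rot: [-0.0, 0.705, 0.709, -0.0]
contact_force: [0.1, -2.3, -0.1]
gripper_width: 0.402
```

```bash
python3 look.py 6
```

```text
[ 0.0035  0.4797  0.055   1.8899 -0.0361  0.7732  1.6552] 11.65 [ 0.5771 -0.089   0.1032] [ 0.1417 -2.3086 -0.106 ]
wrist boss_top 0.61 [278.2 150.8] [ 0.5182 -0.0908  0.106 ]
wrist post_a 0.93 [430.3  99. ] [ 0.4988 -0.0408  0.118 ]
wrist post_a 0.88 [154.9  47.4] [ 0.4836 -0.1296  0.118 ]
wrist post_a 0.79 [261.9 287.9] [ 0.5696 -0.097   0.118 ]
wrist lock_peg 0.45 [157.   49.7] [ 0.4832 -0.1338  0.102 ]
wrist lock_peg 0.34 [430.4 100. ] [ 0.4998 -0.0346  0.102 ]
tcp px [282.2331 285.3621]
```

View pics/wrist6.png

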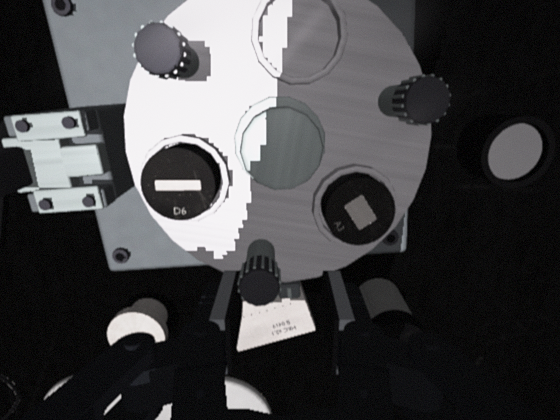

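Request:
step_arm:
  increments:
    - [0.19,-0.01,0,0,0,-2,0.6]
    - [0.19,-0.01,0,0,0,-2,0.6]
    - [0.19,-0.01,0,0,0,-2,0.6]
    - [0.19,-0.01,0,0,0,-2,0.6]
    - [0.1,0,0,0,0,-1,0.6]
    - [0.1,0,0,0,0,-1,0.6]
    - [0.1,0,0,0,0,-1,0.6]
    - [0,0,0,0,0,0,0.6]

```text
t: 12.65
eef_pos: [0.576, -0.0781, 0.1033]
tool_rot: [-0.0, 0.633, 0.774, 0.0]
contact_force: [0.9, -0.3, -0.0]
gripper_width: 0.399
```

```bash
python3 look.py 7
```

```text
[ 0.0235  0.4757  0.0054  1.8936 -0.0038  0.7723  1.8006] 12.65 [ 0.576  -0.0781  0.1033] [ 0.9339 -0.2941 -0.0092]
wrist boss_top 0.61 [268.6 159.9] [ 0.5226 -0.0942  0.106 ]
wrist post_a 0.84 [409.4 100.4] [ 0.4917 -0.0525  0.118 ]
wrist post_a 0.79 [140.   84.8] [ 0.5041 -0.1397  0.118 ]
wrist post_a 0.78 [265.3 295.1] [ 0.5731 -0.0856  0.118 ]
wrist lock_peg 0.64 [352.  193.7] [ 0.5303 -0.0589  0.102 ]
tcp px [282.4838 285.4217]
```

View pics/wrist7.png

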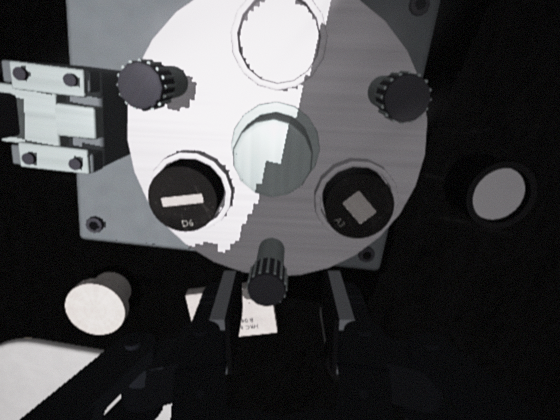

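Run:
```python
from h import *
import cv2
p=bot.read_camera('wrist')
a,b=[unproj(p,u,.014)[:2] for u in((80,238),(377,271))]
print(a,b,np.degrees(np.arctan2(*(b-a)[::-1]))-90, np.linalg.norm(b-a))
# left/right edges: (68,0)->(80,238)
c=unproj(p,(67,0),.014)[:2];print(np.degrees(np.arctan2(*(a-c)[::-1])))
c=unproj(p,(442,0),.014)[:2];print(np.degrees(np.arctan2(*(b-c)[::-1])))
for s in('scene','top'):
    q=bot.read_camera(s);im=q['pixels'][:,:,::-1]
    r=im[150:310,190:380] if s=='scene' else im[140:310,180:380]
    cv2.imwrite(f'pics/{s}7z.png',cv2.resize(r,None,fx=3.7,fy=3.7,interpolation=2) if s=='scene' else cv2.resize(r,None,fx=3.5,fy=3.5,interpolation=2))
```

```text
[ 0.61801539 -0.2081833 ] [ 0.60321853 -0.00599259] 4.185598735351334 0.2027314314475707
4.125602308901693
3.7491670961753485
```

View pics/scene7z.png

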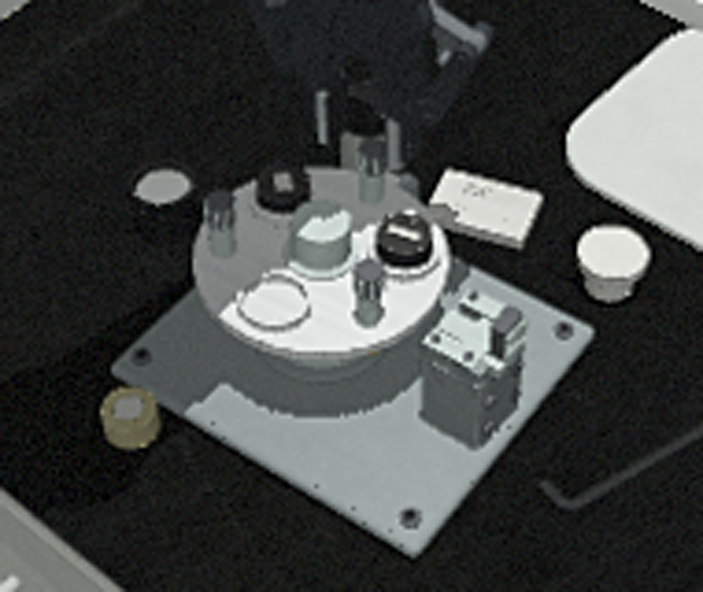

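Request:
step_arm:
  increments:
    - [-0.2,0,-1,0,0,0,0.6]
    - [0,0,-2.5,0,0,0,0.6]
    - [0,0,-2.5,0,0,0,0.7]
    - [0,-2,0,0,0,0,1]
    - [-0.15,-2.5,0,0,0,0,1]
    - [0,-1.03,0,0,0,0,1]
    - [0,0,1.5,0,0,0,1]
    - [0,0,2.5,0,0,0,1]
    - [0,0,0.7,0,0,0,1]
    - [0,0,0,0,0,0,1]

```text
t: 14.0
eef_pos: [0.522, -0.0925, 0.1156]
tool_rot: [-0.001, 0.634, 0.774, -0.001]
contact_force: [1.0, -0.2, 0.9]
gripper_width: -0.002
```

```bash
python3 look.py 8 0.004 wrist,top
```

```text
[ 0.0517  0.3885  0.0075  2.004  -0.0043  0.7514  1.8306] 14.0 [ 0.522  -0.0925  0.1156] [ 1.0314 -0.2327  0.8565]
wrist boss_top 0.95 [278.9 273.5] [ 0.5238 -0.0938  0.102 ]
wrist boss_top 0.24 [175.1 227.9] [ 0.5104 -0.1439  0.102 ]
wrist post_a 0.83 [174.6 227.8] [ 0.505  -0.1415  0.114 ]
wrist post_a 0.72 [393.3 236.1] [ 0.491  -0.0515  0.114 ]
wrist post_a 0.27 [281.  242.4] [ 0.5029 -0.097   0.114 ]
wrist lock_peg 0.97 [ 25.8 244.8] [ 0.5319 -0.2097  0.102 ]
tcp px [282.4805 285.3554]
top post_a 0.59 [313.6 172.4] [ 0.6374 -0.1783  0.114 ]
top post_a 0.46 [296.8 239.4] [ 0.5013 -0.1456  0.114 ]
top lock_peg 0.52 [327.6 225.1] [ 0.5318 -0.2081  0.102 ]
tcp px [270.3194 228.5988]
```

View pics/wrist8.png

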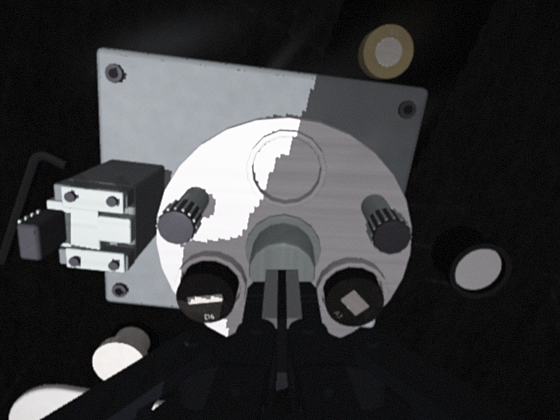

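Request:
step_arm:
  increments:
    - [-0.1,0.1,0.5,0,0,0,1]
    - [0,0,0.4,0,0,0,1]
    - [0,0,0.2,0,0,0,1]
    - [0,0,0.2,0,0,0,1]
    - [0,0,0.2,0,0,0,1]
    - [0,0,0,0,0,0,1]

```text
t: 15.0
eef_pos: [0.5237, -0.0935, 0.1011]
tool_rot: [-0.0, 0.634, 0.773, -0.0]
contact_force: [-0.6, -0.7, 0.5]
gripper_width: -0.0
```

Request:
step_arm:
  increments:
    - [0,0,0.2,0,0,0,1]
    - [0,0,0.2,0,0,0,1]
    - [0,0,0.2,0,0,0,1]
    - [0,0,0,0,0,0,1]

```text
t: 15.4
eef_pos: [0.5234, -0.0935, 0.0949]
tool_rot: [-0.0, 0.634, 0.774, -0.0]
contact_force: [0.8, -0.6, 0.7]
gripper_width: -0.005
```

Request:
step_arm:
  increments:
    - [0,0,0.2,0,0,0,1]
    - [0,0,0.1,0,0,0,1]
    - [0,0,0,0,0,0,1]

```text
t: 15.7
eef_pos: [0.5237, -0.0936, 0.094]
tool_rot: [0.0, 0.634, 0.773, 0.0]
contact_force: [-7.6, 0.7, 20.0]
gripper_width: 0.0
```

```bash
python3 look.py 9 0.012 wrist,scene; python3 -c "
import cv2
r=cv2.imread('pics/scene9.png')[150:310,190:380];cv2.imwrite('pics/scene9z.png',cv2.resize(r,None,fx=3.7,fy=3.7,interpolation=2))"
```

```text
[ 0.0542  0.4229  0.0066  2.0147 -0.0043  0.7039  1.8318] 15.7 [ 0.5237 -0.0936  0.094 ] [-7.6198  0.6938 20.0467]
wrist boss_top 0.88 [285.9 282.9] [ 0.5222 -0.0923  0.094 ]
wrist post_a 0.77 [175.8 226.8] [ 0.5001 -0.1391  0.106 ]
wrist post_a 0.72 [417.3 252.1] [ 0.4925 -0.0469  0.106 ]
wrist post_a 0.62 [276.6 400.1] [ 0.5746 -0.0861  0.106 ]
tcp px [282.4189 285.4343]
scene boss_top 0.88 [275.3 209.6] [ 0.5242 -0.0884  0.094 ]
scene post_a 0.76 [288.5 226.8] [ 0.4987 -0.1442  0.106 ]
scene post_a 0.6 [248.9 204.6] [ 0.4934 -0.0482  0.106 ]
scene post_a 0.55 [289.3 190.9] [ 0.5722 -0.0835  0.106 ]
scene lock_peg 0.6 [328.3 237.3] [ 0.528  -0.2136  0.102 ]
scene lock_peg 0.5 [266.4 206.7] [ 0.5135 -0.0753  0.102 ]
scene lock_peg 0.33 [298.8 221.8] [ 0.5231 -0.1486  0.102 ]
tcp px [277.1322 210.9609]
```

View pics/wrist9.png

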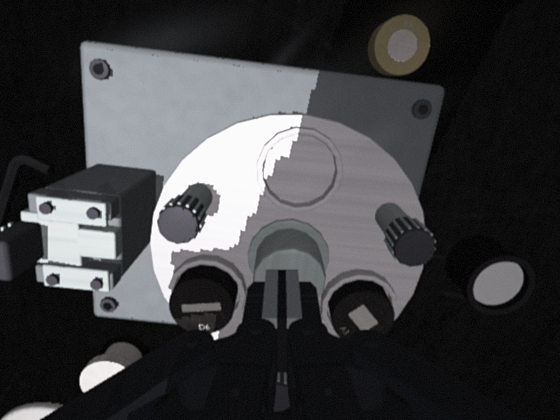

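View pics/scene9z.png

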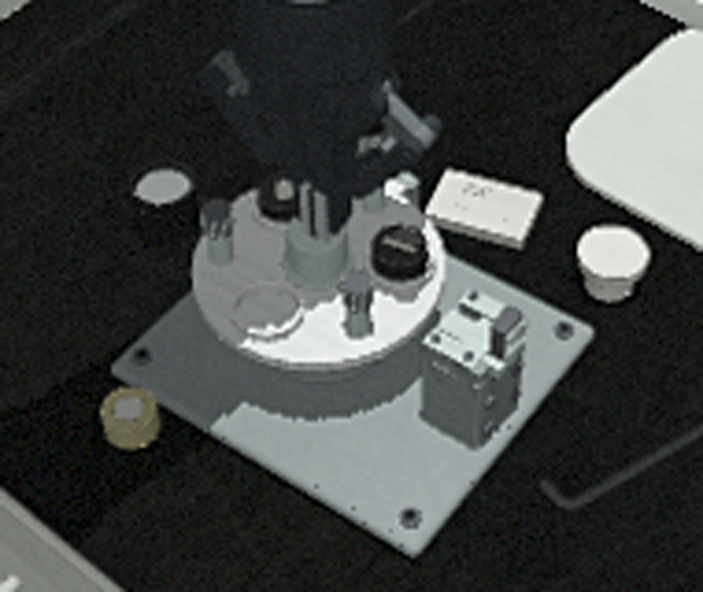

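TCP reached 94 mm with 20 N of reaction, so the boss is at its home height. Next comes the slide.

Request:
step_arm:
  increments:
    - [0,0,-2,0,0,0,1]
    - [0,0,-3,0,0,0,1]
    - [0,0,-3,0,0,0,1]
    - [-3.6,-0.45,0,0,0,0,1]
    - [-3.6,-0.45,0,0,0,0,1]
    - [-3.6,-0.45,0,0,0,0,1]
    - [-3.6,-0.45,0,0,0,0,1]
    - [0,0,0,0,0,8.1,1]
    - [0,0,0,0,0,8.1,1]
    - [0,0,0,0,0,8.1,1]
    - [0,0,0,0,0,8.1,1]
    - [0,0,0,0,0,8.1,1]
    - [0,0,0,0,0,8.1,1]
    - [0,0,0,0,0,8.1,1]
    - [0,0,0,0,0,8.1,1]
    - [0,0,0,0,0,8.1,1]
    - [0,0,0,0,0,8.1,1]
    - [0,0,0,0,0,8.1,1]
    - [0,0,0,0,0,8.1,1]
    - [0,0,0,0,0,0,1]

```text
t: 18.1
eef_pos: [0.5342, -0.238, 0.1719]
tool_rot: [0.0, 0.999, 0.036, -0.0]
contact_force: [0.7, -0.2, -0.3]
gripper_width: -0.002
```

```bash
python3 look.py 10 0.012 wrist,top
```

```text
[-0.0329  0.4189  0.448   1.8585 -0.2237  0.9142  0.5902] 18.1 [ 0.5342 -0.238   0.1719] [ 0.7466 -0.1843 -0.3045]
wrist post_a 0.6 [225.7  45.8] [ 0.4992 -0.1392  0.106 ]
wrist lock_peg 0.96 [277.9 179.9] [ 0.5305 -0.2087  0.102 ]
tcp px [280.5852 286.0808]
top boss_top 0.74 [210.5 228.4] [0.5222 0.0303 0.094 ]
top boss_top 0.67 [272.6 231.5] [ 0.5177 -0.0968  0.094 ]
top boss_top 0.35 [266.5 203.8] [ 0.5745 -0.0833  0.094 ]
top post_a 0.9 [295.2 241.3] [ 0.4978 -0.1427  0.106 ]
top post_a 0.78 [246.6 243.5] [ 0.492  -0.0451  0.106 ]
top lock_peg 0.7 [329.3 223.8] [ 0.5345 -0.2115  0.102 ]
tcp px [347.4659 220.9851]
```

View pics/wrist10.png

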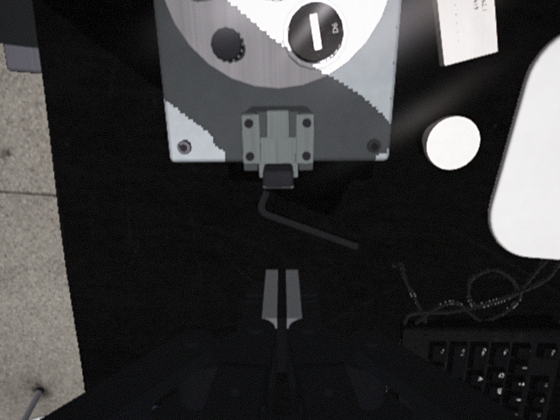

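Request:
step_arm:
  increments:
    - [0,0,2,0,0,0,1]
    - [0,0,2.5,0,0,0,1]
    - [0,0,2.5,0,0,0,1]
    - [0,0,1.4,0,0,0,1]
    - [0,0,0,0,0,0,1]
    - [0,-0.5,0,0,0,0,1]
    - [0,-0.5,0,0,0,0,1]
    - [0,-0.3,0,0,0,0,1]
    - [0,-0.3,0,0,0,0,1]
    - [0,-0.3,0,0,0,0,1]
    - [0,0,0,0,0,0,1]

```text
t: 19.6
eef_pos: [0.5334, -0.2191, 0.0888]
tool_rot: [0.0, 0.999, 0.036, 0.001]
contact_force: [0.6, -1.6, 0.4]
gripper_width: 0.001
```

```bash
python3 look.py 11 0.012 wrist
```

```text
[-0.0221  0.5186  0.3976  1.9346 -0.2879  0.7423  0.6148] 19.6 [ 0.5334 -0.2191  0.0888] [ 0.625  -1.593   0.3686]
wrist post_a 0.63 [187.4  84.8] [ 0.498  -0.1387  0.106 ]
wrist lock_peg 0.91 [273.8 268.6] [ 0.5297 -0.204   0.102 ]
tcp px [280.6718 286.111 ]
```

View pics/wrist11.png

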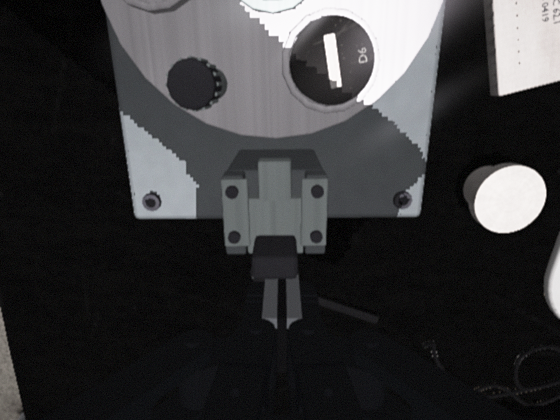

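Request:
step_arm:
  increments:
    - [0,-0.3,0,0,0,0,1]
    - [0,-0.3,0,0,0,0,1]
    - [0,-0.3,0,0,0,0,1]
    - [0,-0.3,0,0,0,0,1]
    - [0,-0.2,0,0,0,0,1]
    - [0,-0.2,0,0,0,0,1]
    - [0,0,0,0,0,0,1]

```text
t: 20.5
eef_pos: [0.5316, -0.2026, 0.0882]
tool_rot: [-0.0, 0.999, 0.036, -0.0]
contact_force: [-0.3, -0.7, -0.6]
gripper_width: 0.002
```

Request:
step_arm:
  increments:
    - [0,-0.1,0,0,0,0,1]
    - [0,0,0,0,0,0,1]

```text
t: 20.7
eef_pos: [0.5315, -0.2021, 0.0882]
tool_rot: [-0.0, 0.999, 0.036, -0.0]
contact_force: [-0.1, -1.7, 0.2]
gripper_width: -0.001
```

Request:
step_arm:
  increments:
    - [0,-0.2,0,0,0,0,1]
    - [0,-0.2,0,0,0,0,1]
    - [0,0,0,0,0,0,1]

```text
t: 21.0
eef_pos: [0.5314, -0.2006, 0.0884]
tool_rot: [0.002, 0.999, 0.035, 0.0]
contact_force: [1.0, -7.3, -3.0]
gripper_width: 0.001
```

```bash
python3 look.py 12 0.012 wrist
```

```text
[-0.0585  0.5073  0.4001  1.9563 -0.2833  0.7303  0.5795] 21.0 [ 0.5314 -0.2006  0.0884] [ 1.0373 -7.2508 -3.023 ]
wrist post_a 0.76 [197.1 143.9] [ 0.4993 -0.1385  0.106 ]
wrist lock_peg 0.58 [277.4 268.6] [ 0.5291 -0.1851  0.102 ]
tcp px [280.5662 286.1036]
```

View pics/wrist12.png

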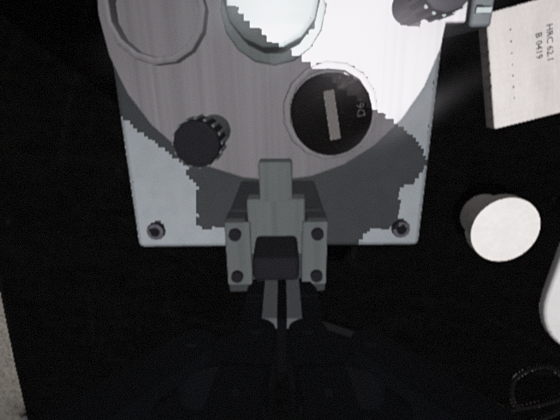

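Request:
step_arm:
  increments:
    - [0,-0.2,0,0,0,0,1]
    - [0,-0.2,0,0,0,0,1]
    - [0,0,0,0,0,0,1]

```text
t: 21.5
eef_pos: [0.5314, -0.2004, 0.0886]
tool_rot: [0.004, 0.999, 0.034, 0.001]
contact_force: [2.5, -17.0, -6.4]
gripper_width: 0.002
```

Request:
step_arm:
  increments:
    - [0,0.8,0,0,0,0,1]
    - [0,1.5,0,0,0,0,1]
    - [0,1.5,0,0,0,0,1]
    - [0,0,-3,0,0,0,1]
    - [0,0,-4,0,0,0,1]
    - [0,0,-4,0,0,0,1]
    - [0,-3,-2,0,0,0,1]
    - [0,-3,0,0,0,0,1]
    - [0,0,0,0,0,0,1]

```text
t: 22.4
eef_pos: [0.5304, -0.1683, 0.2189]
tool_rot: [-0.001, 0.999, 0.039, 0.001]
contact_force: [1.0, 0.5, 0.1]
gripper_width: 0.003
```

```bash
python3 look.py 13 0.012 wrist,scene,top
python3 - <<'E'
from h import *
r=cv2.imread('pics/scene13.png')[150:310,190:380];cv2.imwrite('pics/scene13z.png',cv2.resize(r,None,fx=3.7,fy=3.7,interpolation=2))
p=bot.read_camera('wrist')
for k,z in(('mount_1',.068),('nest_1',.068)):
    for d in bot.pinpoint(p,k)[:3]: print(k,d['score'],unproj(p,d['point'],z))
E
```

```text
[-0.1716  0.312   0.4562  1.8803 -0.1667  0.9855  0.4357] 22.4 [ 0.5304 -0.1683  0.2189] [0.9544 0.458  0.1014]
wrist boss_top 0.63 [274.5  88.6] [ 0.5203 -0.0894  0.094 ]
wrist post_a 0.97 [354.5  93. ] [ 0.5725 -0.0879  0.106 ]
wrist post_a 0.78 [234.3  16. ] [ 0.493  -0.0489  0.106 ]
wrist post_a 0.64 [237.5 161.9] [ 0.4984 -0.139   0.106 ]
wrist lock_peg 0.68 [275.8 225.5] [ 0.5281 -0.1854  0.102 ]
wrist lock_peg 0.49 [276.9  92.8] [ 0.5221 -0.0917  0.102 ]
wrist lock_peg 0.41 [302.6 263.8] [ 0.5508 -0.2152  0.102 ]
tcp px [280.6541 286.1753]
scene boss_top 0.93 [276.8 210.4] [ 0.5245 -0.092   0.094 ]
scene post_a 0.75 [285.6 226.6] [ 0.4957 -0.1398  0.106 ]
scene post_a 0.68 [287.6 191.5] [ 0.5687 -0.082   0.106 ]
scene post_a 0.63 [246.5 204.4] [ 0.4908 -0.0442  0.106 ]
scene lock_peg 0.5 [314.5 232.6] [ 0.5209 -0.1875  0.102 ]
tcp px [310.8113 177.5528]
top boss_top 0.82 [271.4 229.6] [ 0.5215 -0.0943  0.094 ]
top post_a 0.88 [266.6 204.4] [ 0.5718 -0.0839  0.106 ]
top post_a 0.7 [247.1 249.1] [ 0.4808 -0.0464  0.106 ]
top lock_peg 0.61 [253.  223.1] [ 0.5336 -0.0569  0.102 ]
tcp px [311.9348 220.162 ]
mount_1 0.88 [ 0.54012689 -0.04993208  0.068     ]
mount_1 0.79 [ 0.54527738 -0.12925076  0.068     ]
```

View pics/wrist13.png

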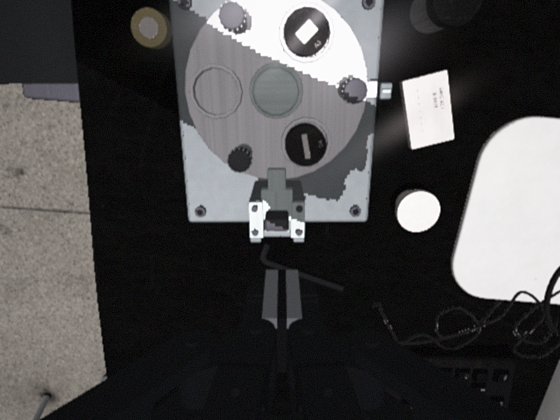

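View pics/scene13z.png

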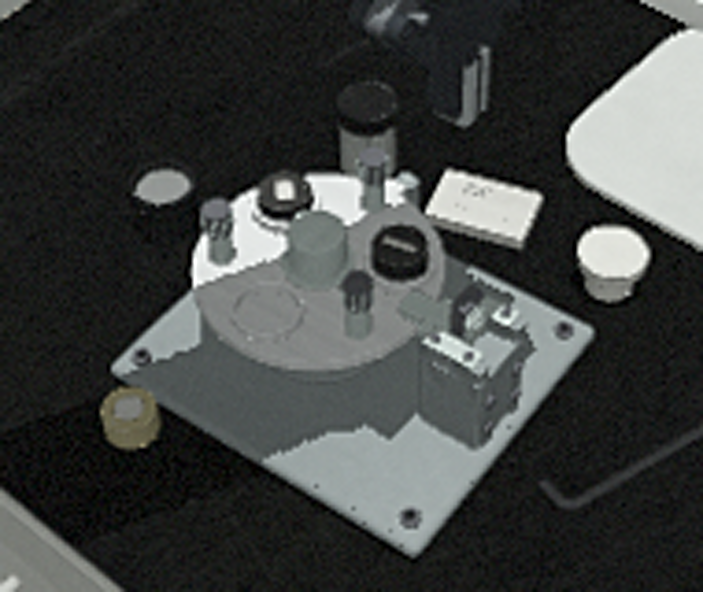

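```bash
python3 -c "
from station import bot
print(bot.get_obs()['contact_force'],bot.hand_in())"
```

```text
the job is handed in; nothing more can be done
[-0.25663963 -0.18151945 -0.26019063] None
```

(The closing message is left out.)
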